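# Fit the notched blade to the tape scraper on the packing bench

## Task

Put the notched blade on the scraper: lower it flat onto the scraper's bed, lengthwise along the bed, so that its notch sits around the locating pin, and let go. Lay it down, do not drop it, and leave the blade without a notch where it is.

Things in the scene. Friction and masses are not known exactly. Their poses are not given: they have to be found in the camera images.
- blade_mid (a point): Middle of the flat steel blade to fit, 130 x 54 x 5 mm, 0.16-0.33 kg (balances 6 mm nearer the ground edge); notch in one short end, ground edge at the other. x: along it to the notched end, y: across, z: up. Lies flat on one of two fixed wooden blocks, 115 x 34 mm, 20 mm high, in line with it, so its long edges overhang 10 mm and can be pinched across the 54 mm. Which block varies.
- blade_notch (a point): Centre of that blade's notch, 51 mm from blade_mid along x, same axes. The notch is square, 28 mm wide and 28 mm deep, open at the short end.
- pin (a point): Foot of the fixed scraper's upright pin (8 mm thick, 12 mm tall) on the bed's top face, 25 mm above the bench. x: level, along the bed to the black handle; z: up. Bed: flat grey bar 34 mm wide from 105 mm before the pin (-x) to 15 mm beyond, 64 mm wide from 21 mm before; then handle, 28 mm thick, to 200 mm. Blade's notched end goes towards the handle, its middle 51 mm before the pin.
- plain_mid (a point): Middle of the other steel blade, to be left alone: same size (130 x 54 x 5 mm) but both short ends straight, no notch. It lies on the other wooden block. Axes as for the notched blade.
Not all that is in view belongs to the job. Leave any yellow look-alike of the part that bears blade_mid alone.

How it is judged:
By the outcome, as a careful person would: the job done as asked, in the order asked, and still so for the second after the job is handed in, with the robot touching nothing.
It also fails if it takes over 42 s, if anything falls off the work surface, if the arm or the gripper's body presses on something with over 40 N, if the wrist force passes 120 N, or if a joint passes its speed limit or range.

## Robot

A 7-joint arm with a two-finger parallel gripper is mounted at the origin on the work surface. World frame = base frame: x ahead of the robot, y to its left, z up, the work surface at z = 0. Lengths are in mm, angles in rad, forces in N, time in s.
With the tool pointing down it reaches from about 400 to 875 mm from the base axis. Payload 4.4 kg.
Tool frame: the origin (TCP) lies at the very end of the fingers, on their centre line; the grasp point (between the pads) lies 19 mm behind it; y points along the fingers, z is the direction in which the jaws open and shut, and the axes are right-handed (so a half turn about y gives the same grasp; the last joint's range is limited). The gripper opens to 85 mm and grips with 20 to 120 N. Pads are 22 mm wide; open, the fingers measure 114 mm over their backs; the gripper's body (76 mm by 85 mm) begins 54 mm behind the grasp point. The pads swing forward as they close: fully open they stand 13 mm farther back than shut.
Start: joints at [1.277, 0.628, 0.038, 1.517, -0.027, 0.996, -0.02], TCP at [146.82, -633.215, 231.313] pointing down, gripper open.
Joint ranges: [-3.06, 3.06], [-0.37, 2.12], [-1.25, 1.32], [0.18, 2.47], [-1.1, 4.24], [0.23, 1.98], [-2.94, 2.94]. Speed limits (rad/s): [2.57, 2.57, 3.14, 3.14, 3.14, 3.14, 3.14].

## Interface

Orientations are given as [roll, pitch, yaw] about the fixed x, y, z axes, in that order (R = Rz(yaw) Ry(pitch) Rx(roll)).
In Python, from cell import ctrl, imaging, finish_job gives the robot as it stands.
- The arm moves only by the shell command python3 -m inch 'ROWS'. ROWS is JSON, one flat list of numbers, 7 for each row, row after row: the opening, from 0 (shut) to 1 (fully open), then the shift along the tool's x, y, z in cm, then the turn, a rotation vector about the tool's x, y, z in degrees. A call has 1 to 12 rows; each row is the pose to reach, as a shift and turn from the pose commanded when the call began, along the tool's axes at that moment; what a row does not reach only later rows make up. A row lasts 1/10 s, in which the tool goes at most 50 mm and 8.59 degrees, less where a joint would pass 70% of its speed; a pose out of reach is approached as far as the arm can. A call with a gripper value outside its range is refused whole. The fingers move at their own pace and stop on an object; the grip force is fixed at half the most. Time passes only in rows, so rows that repeat a pose let the fingers close. It gives the time, the measured TCP pose, the force and the opening at its end, in the units of the state.
- ctrl.read_state(): the state, without advancing time (a new reading comes with each control period).
- imaging.get_image(name): name is "scene" or "top" or "wrist"; returns a dict with "img" (480x640x3 uint8, red, green, blue), "fx", "fy", "cx", "cy" (pixels), "R" (3x3) and "t" (3): a world point X has camera coordinates R X + t. Camera axes: x right, y down, z forward; pixel columns grow to the right and rows downward; lengths in mm; the calibration is good to about 2 mm. The wrist camera is an equidistant fisheye: a pixel r from the principal point sees the ray r / f radians off the axis. A picture is of the moment at which its call begins. There is no depth.
- finish_job(): hands the job in, once; it reports no verdict.
The state is a dict: "clock": time; "qpos": joint angles; "qd": joint speeds; "tau": joint torques, N m; "eef_pos": TCP position; "tool_rot": TCP orientation; "force": force on the tool from outside, world axes, zero at the start; "torque": the same for the moment, N m; "width": finger opening in mm.
Only numpy, scipy, OpenCV 4.12 (cv2) and the standard library are available. Lean on these libraries where they do the work, as an engineer would, in place of code of your own. Each camera call takes 0.05 s, during which the arm holds its last target.

## Working session

There is one attempt and no reset: what is moved stays moved. The work goes in short steps, Python scripts to look and compute and a shell command to move; the robot and the scene stay as the last step left them, time stands still between calls to the robot, and variables do not carry over. Pictures are saved under pics/ and viewed, and the job is handed in when it is done.

```bash
ls; mkdir -p pics
python3 - <<'E'
from cell import ctrl, imaging
import cv2,pickle
s=ctrl.read_state();print(s)
d={}
for n in ["scene","top","wrist"]:
    i=imaging.get_image(n);d[n]=i
    cv2.imwrite(f"pics/{n}0.png",i["img"][:,:,::-1]);print(n,i["fx"],i["fy"],i["cx"],i["cy"],i["R"],i["t"])
pickle.dump(d,open("im0.pkl","wb"))
E
```

```text
pics
{'clock': 0.0, 'qpos': array([ 1.27718073,  0.62933706,  0.03842155,  1.51840819, -0.02700397,
        0.99630622, -0.01998174]), 'qd': array([-0.00100053,  0.00198013,  0.00146718,  0.00204537,  0.00207982,
       -0.00066422,  0.00053678]), 'tau': array([ 1.78498358e-04, -5.63389099e+01,  1.22605585e+00, -1.93441057e+01,
        1.09418220e-02,  1.05600359e-02,  8.63853586e-06]), 'eef_pos': array([ 146.69571567, -632.56299208,  230.38174839]), 'tool_rot': array([-1.57273782e+00, -1.07579322e-05, -2.91374535e+00]), 'force': array([ 0.14811675,  0.0808094 , -0.02740774]), 'torque': array([0.01962537, 0.00570678, 0.03814121]), 'width': 85.51720981633405}
scene 581.2384104755477 581.2384104755477 326.68041734388385 239.16199533616552 [[ 0.04814869  0.99880005 -0.00895395]
 [ 0.81896806 -0.04460834 -0.57210262]
 [-0.57181554  0.020213   -0.82013317]] [  33.25630011 -411.61302303 1344.3707023 ]
top 433.45632588469925 433.45632588469925 321.36543213113094 241.05820573597012 [[-0.01512743 -0.99980057  0.01303757]
 [-0.98655882  0.01280278 -0.16290423]
 [ 0.16270483 -0.01532665 -0.98655574]] [-49.15622666 535.08380548 701.11094799]
wrist 371.64829954431775 371.64829954431775 315.051822034965 236.47089404378445 [[ 0.22655542 -0.97399698 -0.00159147]
 [-0.93355066 -0.21761285  0.28482944]
 [-0.27776934 -0.06304394 -0.95857689]] [-649.46304357  -37.98569214  379.88429438]
```

View pics/top0.png

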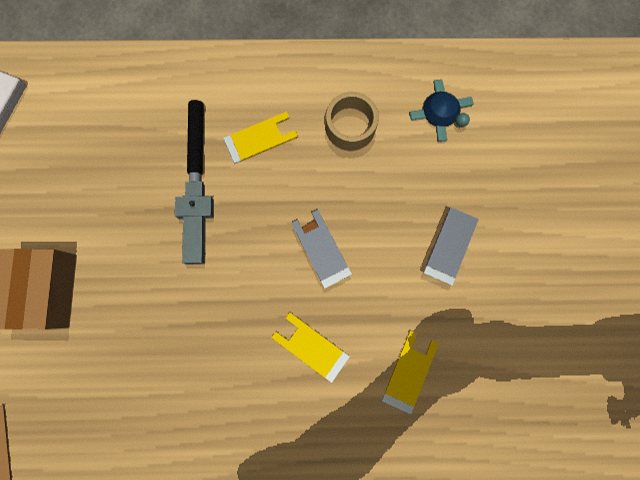

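View pics/scene0.png

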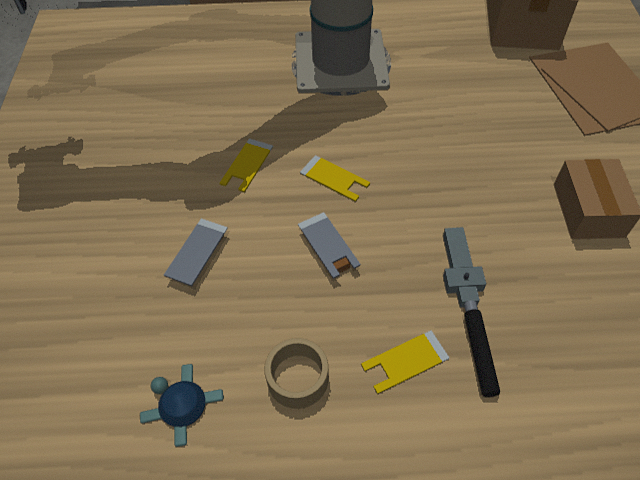

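View pics/wrist0.png

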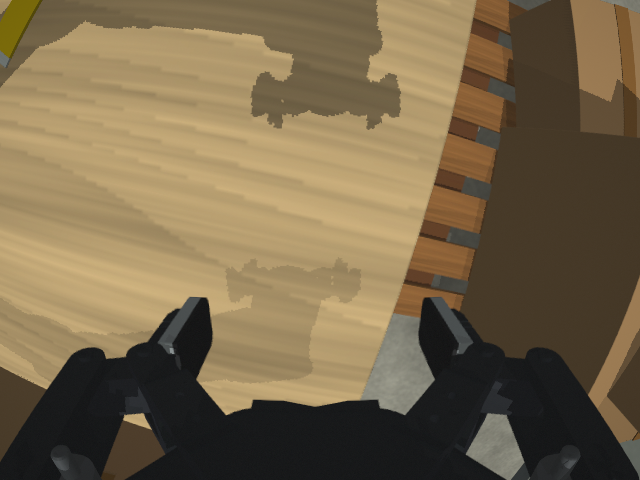

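The top view shows the notched grey blade with its notch at about (310,226) and its ground edge at (338,280). The plain blade is at (450,245), and the scraper pin is at (192,203) with its handle toward (196,100). The three yellow blades are decoys. I'll enlarge these areas next.

Run:
```python
import cv2,pickle,numpy as np
d=pickle.load(open("im0.pkl","rb"))
def crop(n,x,y,w,h,k,o):
    c=d[n]["img"][y:y+h,x:x+w,::-1]
    return cv2.resize(c,None,fx=k,fy=k,interpolation=cv2.INTER_CUBIC)
a=crop("top",280,200,80,95,5,0);b=crop("top",160,175,80,95,5,0)
cv2.imwrite("pics/ctop.png",np.hstack([a,b]))
a=crop("scene",290,205,80,80,5,0);b=crop("scene",430,220,80,80,5,0)
cv2.imwrite("pics/cscene.png",np.hstack([a,b]))
```

```text
(no output)
```

View pics/ctop.png

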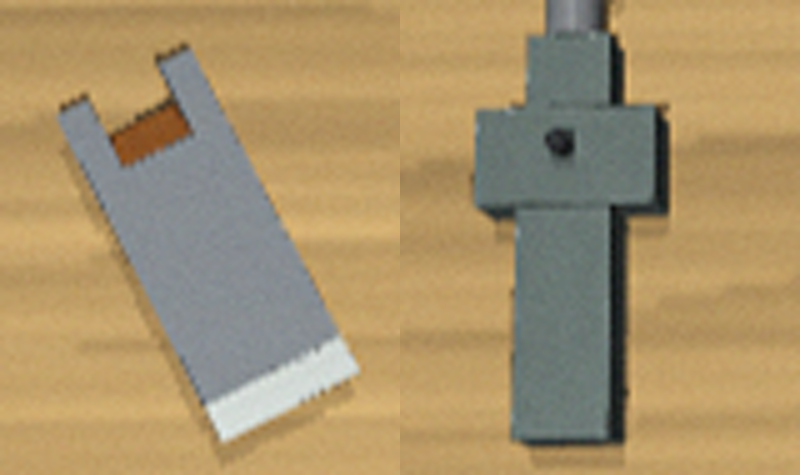

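View pics/cscene.png

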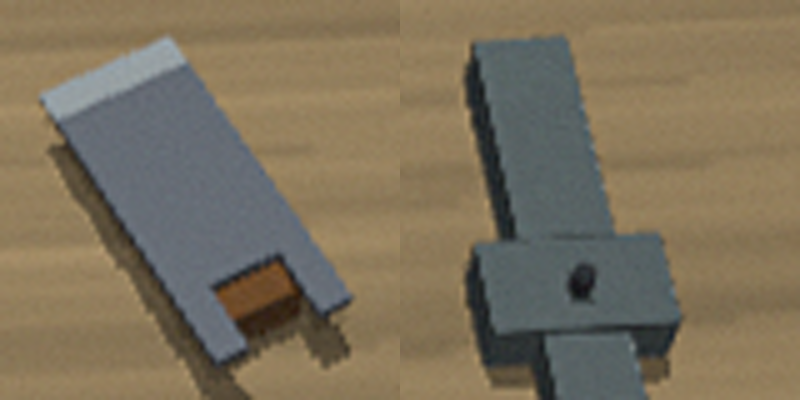

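```bash
cat > h.py <<'E'
import numpy as np,pickle
def back(c,px,z):
    px=np.atleast_2d(px).astype(float)
    r=np.c_[(px[:,0]-c["cx"])/c["fx"],(px[:,1]-c["cy"])/c["fy"],np.ones(len(px))]@c["R"]
    C=-c["R"].T@c["t"]; return C+r*((z-C[2])/r[:,2])[:,None]
def proj(c,X):
    p=np.atleast_2d(X)@c["R"].T+c["t"]; return np.c_[p[:,0]/p[:,2]*c["fx"]+c["cx"],p[:,1]/p[:,2]*c["fy"]+c["cy"]]
E
python3 - <<'E'
from h import *
np.set_printoptions(precision=1,suppress=True)
d=pickle.load(open("im0.pkl","rb"))
def q(n,ox,oy,p,z): return back(d[n],np.array(p)/5+[ox-.4,oy-.4],z)[:,:2]
for n in("top","scene"):print(n,-d[n]["R"].T@d[n]["t"])
# order: notch-left,notch-right,ground-right,ground-left
B={"top":q("top",280,200,[(60,110),(186,48),(359,371),(222,441)],25),
"scene":q("scene",290,205,[(220,363),(351,298),(170,38),(41,97)],25)}
for n,b in B.items():
    if n=="scene": b=b  # tip outer
    print(n,b.tolist(),"lens",[np.linalg.norm(b[i]-b[(i+1)%4]) for i in range(4)])
    m=b.mean(0);e=(b[0]+b[1]-b[2]-b[3])/2;print("mid",m,"yaw",np.degrees(np.arctan2(e[1],e[0])))
S={"top":q("top",160-80,175,[(477+0,110),(656,107),(654,208),(477,207),(515,440),(608,440),(517,207),(610,207),(562,148)],25),
"scene":q("scene",430-80,220,[(478,245),(662,234),(680,318),(495,332),(475,42),(569,38),(512,240),(611,234),(583,292)],25)}
for n,s in S.items(): print(n,s.tolist())
E
```

```text
top [413.1 -45.3 779.5]
scene [1104.2  -78.8  867.4]
top [[573.2125976427228, -4.641498188721307], [595.2681524840148, -49.69217667920694], [478.95152098577205, -108.48372665547828], [455.32614279234656, -60.297606783866904]] lens [np.float64(50.15985577940133), np.float64(130.3303691075507), np.float64(53.66619646540721), np.float64(130.36417706235267)]
mid [525.7 -55.8] yaw 26.043300522509227
scene [[595.8187743984504, -50.087976675314295], [572.2743127020949, -3.8065084512280123], [456.63032406703155, -60.71731219290728], [480.8229682300064, -108.32335544972462]] lens [np.float64(51.92606260393964), np.float64(128.88898979335121), np.float64(53.400556047351074), np.float64(128.90071674482414)]
mid [526.4 -55.7] yaw 26.53051722990482
top [[621.3978231090906, 203.31411071838988], [621.7667852503309, 139.59811261161423], [584.7827627097001, 139.3337046659411], [585.9092170949818, 201.90819172746552], [502.60005044035313, 185.42893459824765], [502.15960691867065, 153.13246047949147], [585.7369320482702, 187.78110985649914], [585.336042539379, 154.90884948674545], [607.0753696551922, 172.59659267006435]]
scene [[588.9446205207587, 140.63728457382422], [587.9238652739859, 203.93657549432123], [621.1339984275692, 203.28389967879764], [623.2045951672237, 140.66938642298797], [504.073963595177, 153.6162637159394], [504.15241851146357, 187.40070960857634], [587.5734032923763, 152.5198978096191], [586.9901493398316, 186.60161744502602], [609.3471802563071, 172.81563113187326]]
```

```bash
cat >> h.py <<'E'
from scipy.spatial.transform import Rotation as Ro
def rel(s,pos,yaw_deg):
    """tool-axis shift cm, rotvec deg to reach TCP pos, tool down with tool-x heading yaw_deg"""
    R=Ro.from_euler("xyz",s["tool_rot"]); T=Ro.from_euler("xyz",[-90,0,yaw_deg],degrees=True)
    return R.inv().apply(np.array(pos)-s["eef_pos"])/10,(R.inv()*T).as_rotvec(degrees=True)
E
python3 - <<'E'
from h import *
from cell import ctrl
import cv2
np.set_printoptions(precision=2,suppress=True)
print(rel(ctrl.read_state(),[520.6,-58.4,190],-153.6))
d=pickle.load(open("im0.pkl","rb"))
a=cv2.resize(d["top"]["img"][95:195,155:235,::-1],None,fx=5,fy=5,interpolation=2)
b=cv2.resize(d["scene"]["img"][300:400,430:510,::-1],None,fx=5,fy=5,interpolation=2)
cv2.imwrite("pics/handle.png",np.hstack([a,b]))
E
```

```text
(array([-49.39,   4.13, -47.5 ]), array([  0.08, -13.35,  -0.01]))
```

View pics/handle.png

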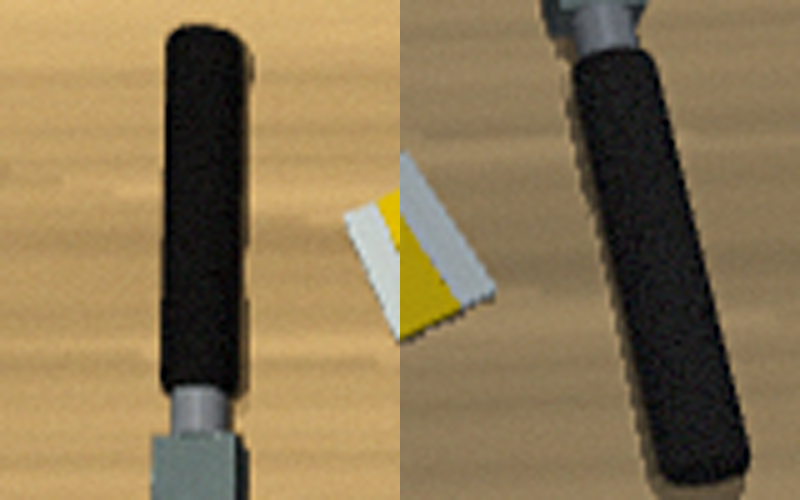

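```bash
python3 - <<'E'
from h import *
np.set_printoptions(precision=1,suppress=True)
d=pickle.load(open("im0.pkl","rb"))
for z in (10,14,18,25):
  for n,o,p in (("top",(155,95),[(205,60),(200,370)]),("scene",(430,300),[(302,460),(216,60)])):
    X=back(d[n],np.array(p)/5+np.array(o)-.4,z)
    e=X[0]-X[1];print(z,n,X[:,:2].tolist(),"yaw",np.degrees(np.arctan2(e[1],e[0])))
E
python3 -m inch '[1,-49.4,4.1,-47.5,0,-13.35,0,1,-49.4,4.1,-47.5,0,-13.35,0,1,-49.4,4.1,-47.5,0,-13.35,0,1,-49.4,4.1,-47.5,0,-13.35,0,1,-49.4,4.1,-47.5,0,-13.35,0,1,-49.4,4.1,-47.5,0,-13.35,0,1,-49.4,4.1,-47.5,0,-13.35,0,1,-49.4,4.1,-47.5,0,-13.35,0,1,-49.4,4.1,-47.5,0,-13.35,0,1,-49.4,4.1,-47.5,0,-13.35,0,1,-49.4,4.1,-47.5,0,-13.35,0,1,-49.4,4.1,-47.5,0,-13.35,0]'
```

```text
10 top [[800.4585417135957, 176.46562412167202], [678.3602016645568, 174.40059694686994]] yaw 0.9689407921813745
10 scene [[801.4511824946835, 176.12968217951584], [665.175774094291, 176.19750450501152]] yaw -0.02851528923994072
14 top [[798.4448289257922, 175.31308948335902], [676.9811836093552, 173.2587967859462]] yaw 0.9689407921813881
14 scene [[802.8637603575155, 174.94055982986748], [667.2241310083187, 175.00806573720482]] yaw -0.028515289239938485
18 top [[796.4311161379886, 174.160554845046], [675.6021655541535, 172.1169966250225]] yaw 0.9689407921813755
18 scene [[804.2763382203475, 173.75143748021912], [669.2724879223465, 173.8186269693981]] yaw -0.028515289239936237
25 top [[792.9071187593324, 172.14361922799822], [673.1888839575508, 170.11884634340598]] yaw 0.9689407921813781
25 scene [[806.7483494803034, 171.6704733683345], [672.8571125218953, 171.73710912573637]] yaw -0.02851528923992317
clock: 1.35
eef_pos: [474.4, -129.5, 195.4]
tool_rot: [-1.571, -0.0, -2.681]
force: [1.1, 0.1, 0.1]
width: 85.4
```

Run:
```python
from h import *
from cell import ctrl
np.set_printoptions(precision=2,suppress=True)
print(rel(ctrl.read_state(),[520.6,-58.4,190],-153.6))
```

```text
(array([-7.3 ,  0.54, -4.32]), array([-0.01, -0.01,  0.  ]))
```

```bash
python3 -m inch '[1,-7.3,0.5,-4.3,0,0,0,1,-7.3,0.5,-4.3,0,0,0,1,-7.3,0.5,-4.3,0,0,0,1,-7.3,0.5,-4.3,0,0,0,1,-7.3,0.5,-4.3,0,0,0]'
python3 - <<'E'
from h import *
from cell import ctrl,imaging
import cv2
np.set_printoptions(precision=2,suppress=True)
i=imaging.get_image("wrist");pickle.dump(i,open("w1.pkl","wb"));cv2.imwrite("pics/w1.png",i["img"][:,:,::-1])
s=ctrl.read_state();print(s["eef_pos"],s["qpos"]);print(rel(s,[520.6,-58.4,60],-153.6))
def fproj(c,X):
    p=np.atleast_2d(X)@c["R"].T+c["t"]; r=np.hypot(p[:,0],p[:,1]);th=np.arctan2(r,p[:,2])
    return np.c_[p[:,0]/r*th*c["fx"]+c["cx"],p[:,1]/r*th*c["fy"]+c["cy"]]
a=np.radians(26.4);u=np.array([np.cos(a),np.sin(a)]);v=np.array([-u[1],u[0]]);m=np.array([526,-55.7])
print(fproj(i,[np.r_[m+u*x+v*y,25] for x,y in((65,27),(65,-27),(-65,-27),(-65,27))]))
E
```

```text
clock: 1.85
eef_pos: [519.0, -61.9, 190.3]
tool_rot: [-1.57, -0.001, -2.683]
force: [-1.0, -0.3, -1.0]
width: 85.4
[519.02 -62.13 190.43] [ 0.1   0.5  -0.05  1.91  0.04  0.73 -1.09]
(array([-0.32, 13.04, -0.27]), array([-0.02, -0.15,  0.07]))
[[278.59 126.98]
 [344.39 126.78]
 [341.98 274.93]
 [281.97 274.97]]
```

View pics/w1.png

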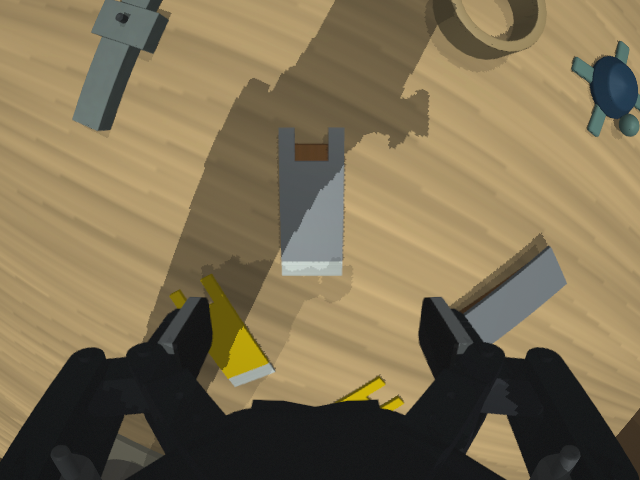

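The wrist view agrees with the projected blade corners: (279,127), (344,127), (342,275) and (282,275). The pose is good, so I'll descend.

```bash
python3 -m inch '[1,-0.3,4.3,-0.3,0,-0.1,0,1,-0.3,8.6,-0.3,0,-0.1,0,1,-0.3,13,-0.3,0,-0.1,0,1,-0.3,13,-0.3,0,-0.1,0,1,-0.3,13,-0.3,0,-0.1,0]'
python3 - <<'E'
from h import *
from cell import ctrl
np.set_printoptions(precision=2,suppress=True)
print(rel(ctrl.read_state(),[520.6,-58.4,4.5],-153.6))
E
```

```text
clock: 2.4
eef_pos: [520.7, -57.5, 60.7]
tool_rot: [-1.571, -0.002, -2.681]
force: [0.5, -0.9, 0.7]
width: 85.8
(array([0.04, 5.62, 0.08]), array([ 0.02, -0.01,  0.09]))
```

```bash
python3 -m inch '[1,0,2,0,0,0,0,1,0,3.5,0,0,0,0,1,0,4.7,0,0,0,0,1,0,5.5,0.1,0,0,0,1,0,5.5,0.1,0,0,0,1,0,5.5,0.1,0,0,0]'
python3 - <<'E'
from h import *
from cell import ctrl,imaging
import cv2
i=imaging.get_image("wrist");cv2.imwrite("pics/w2.png",i["img"][:,:,::-1])
i=imaging.get_image("scene");cv2.imwrite("pics/s2.png",cv2.resize(i["img"][150:350,220:480,::-1],None,fx=3,fy=3,interpolation=2))
E
```

```text
clock: 3.0
eef_pos: [522.3, -57.4, 6.3]
tool_rot: [-1.57, 0.001, -2.679]
force: [-0.5, -0.4, 0.7]
width: 85.6
```

View pics/w2.png

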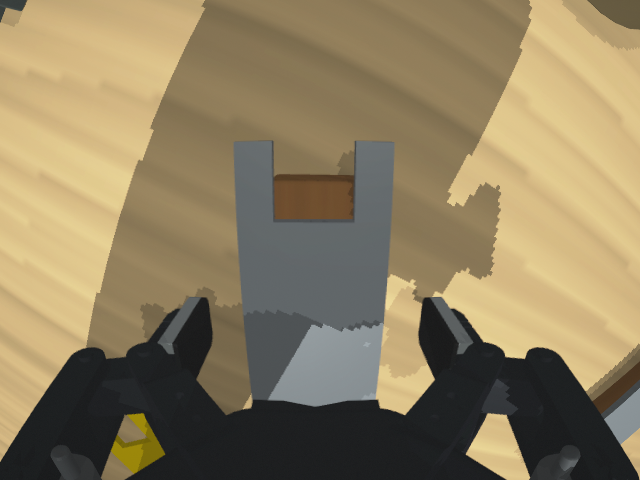

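View pics/s2.png

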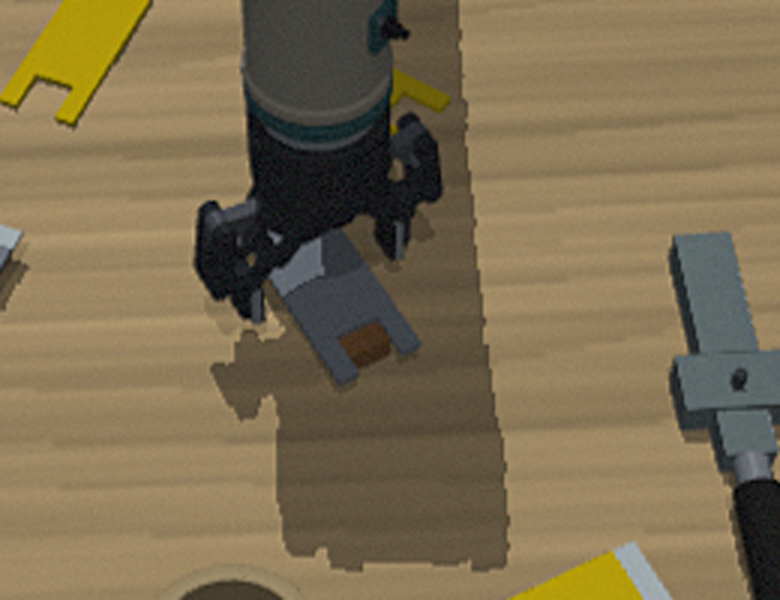

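The fingers straddle the blade about evenly: blade edges near columns 243 and 385, fingers at 211 and 420. I'll close now.

```bash
python3 -m inch '[0.3,0,0,0,0,0,0,0.3,0,0,0,0,0,0,0.3,0,0,0,0,0,0,0.3,0,0,0,0,0,0,0.3,0,0,0,0,0,0,0.3,0,0,0,0,0,0,0.3,0,0,0,0,0,0,0.3,0,0,0,0,0,0]'
python3 - <<'E'
from h import *
from cell import ctrl,imaging
import cv2
i=imaging.get_image("wrist");cv2.imwrite("pics/w3.png",i["img"][:,:,::-1])
E
```

```text
clock: 3.9
eef_pos: [521.9, -57.2, 6.2]
tool_rot: [-1.571, 0.0, -2.679]
force: [-0.9, 0.7, 5.7]
width: 52.2
```

View pics/w3.png

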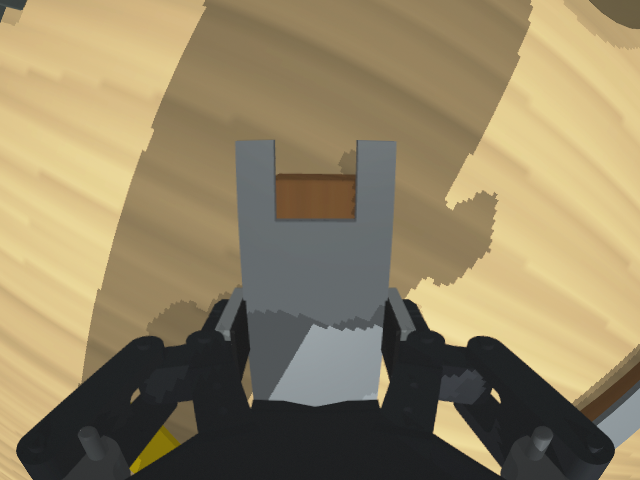

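The grip has stopped on the blade at 52 mm. I'll lift gently.

```bash
python3 -m inch '[0,0,0,0,0,0,0,0,0,0,0,0,0,0,0,0,-0.5,0,0,0,0,0,0,-1.5,0,0,0,0,0,0,-3.5,0,0,0,0,0,0,-5.5,0,0,0,0,0,0,-7.5,0,0,0,0,0,0,-9,0,0,0,0,0,0,-9,0,0,0,0,0,0,-9,0,0,0,0]'
python3 - <<'E'
from h import *
from cell import ctrl,imaging
import cv2
i=imaging.get_image("wrist");pickle.dump(i,open("w4.pkl","wb"));cv2.imwrite("pics/w4.png",i["img"][:,:,::-1])
i=imaging.get_image("scene");pickle.dump(i,open("s4.pkl","wb"));cv2.imwrite("pics/s4.png",cv2.resize(i["img"][130:330,220:480,::-1],None,fx=3,fy=3,interpolation=2))
s=ctrl.read_state();print(s["eef_pos"],s["force"],s["torque"],s["width"])
E
```

```text
clock: 4.95
eef_pos: [521.7, -57.2, 95.7]
tool_rot: [-1.571, 0.0, -2.679]
force: [-0.6, -0.4, -1.8]
width: 51.9
[521.02268706 -57.19753966  94.80103491] [-0.20941842  0.96313008 -1.84243282] [ 0.01126663 -0.00280432  0.00732874] 52.16550296261555
```

View pics/w4.png

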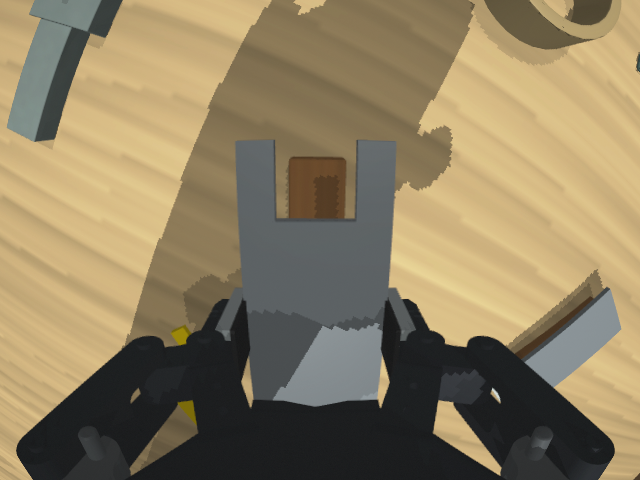

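View pics/s4.png

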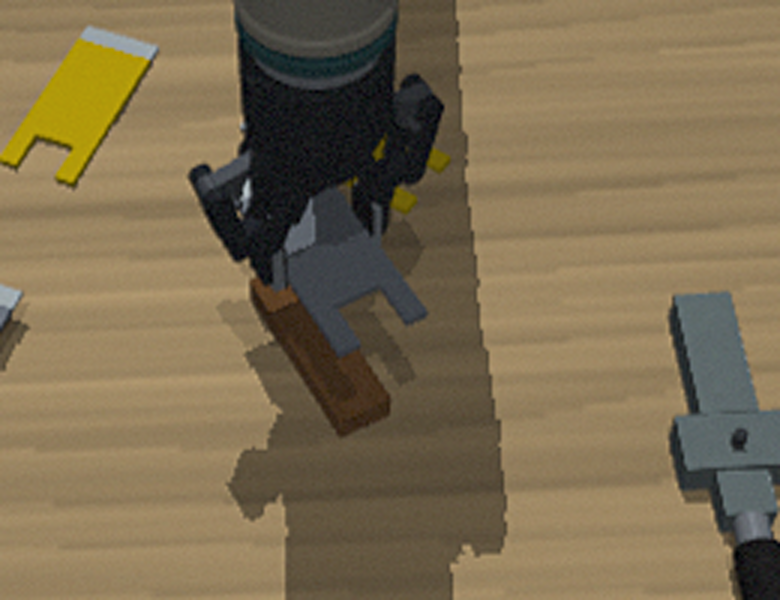

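The blade is lifted without slip or tilt. Its tips are still at (236,140) and (396,140), the same as before the lift. Next I'll work out the blade's pose in the tool frame.

```bash
cat >> h.py <<'E'
def fback(c,px,z):
    px=np.atleast_2d(px).astype(float);u=(px[:,0]-c["cx"])/c["fx"];v=(px[:,1]-c["cy"])/c["fy"];th=np.hypot(u,v)
    r=np.c_[u/th*np.sin(th),v/th*np.sin(th),np.cos(th)]@c["R"];C=-c["R"].T@c["t"]
    return C+r*((z-C[2])/r[:,2])[:,None]
E
python3 - <<'E'
from h import *
from cell import ctrl
np.set_printoptions(precision=2,suppress=True)
c=pickle.load(open("w4.pkl","rb"));s=ctrl.read_state()
X=fback(c,[(236,141),(396,141),(275,219),(356,219),(275,141),(356,141)],114)
print(X)
def yaw(a): return np.degrees(np.arctan2(a[1],a[0]))
print("tipwidth",np.linalg.norm(X[0]-X[1]),"notch",np.linalg.norm(X[2]-X[3]),np.linalg.norm(X[2]-X[4]))
print("yaw across",yaw(X[0]-X[1])-90,"tool yaw",np.degrees(s["tool_rot"]))
yb=np.radians(yaw(X[0]-X[1])-90);n=(X[2:6].mean(0))
u=np.array([np.cos(yb),np.sin(yb),0])
mid=n-51*u;print("mid",mid)
R=Ro.from_euler("xyz",s["tool_rot"]);off=R.inv().apply(mid-s["eef_pos"]);print("mid in tool",off)
# target
ya=np.radians(0.7);pin=np.array([608.2,172.5]);
tm=pin-51.5*np.array([np.cos(ya),np.sin(ya)])
ty=0.7+np.degrees(s["tool_rot"][2])-np.degrees(yb)
T=Ro.from_euler("xyz",[-90,0,ty],degrees=True)
tcp=tm-T.apply([off[0],0,off[2]])[:2];print("target mid",tm,"tcp",tcp,"yaw",ty)
print(rel(s,[*tcp,95],ty))
E
```

```text
[[571.24  -2.9  114.  ]
 [595.44 -51.31 114.  ]
 [552.5  -26.55 114.  ]
 [565.1  -51.78 114.  ]
 [576.87 -14.99 114.  ]
 [588.98 -39.23 114.  ]]
tipwidth 54.122594808531915 notch 28.193977885030968 26.971505175637752
yaw across 26.56614852030664 tool yaw [ -90.04   -0.08 -153.5 ]
mid [525.25 -55.95 114.  ]
mid in tool [ -4.31 -19.21   0.75]
target mid [556.7  171.87] tcp [552.38 172.57] yaw -179.36683899030822
(array([-13.06,  -0.02, -19.16]), array([ 0.03, 25.87,  0.08]))
```

```bash
python3 -m inch '[0,-0.6,0,-0.9,0,1.2,0,0,-1.9,0,-2.8,0,3.8,0,0,-3.7,0,-5.4,0,7.3,0,0,-5.6,0,-8.2,0,11.1,0,0,-7.5,0,-11,0,14.9,0,0,-9.4,0,-13.8,0,18.6,0,0,-11.1,0,-16.3,0,22,0,0,-12.3,0,-18,0,24.4,0,0,-12.9,0,-18.9,0,25.5,0,0,-13.1,0,-19.2,0,25.9,0,0,-13.1,0,-19.2,0,25.9,0,0,-13.1,0,-19.2,0,25.9,0]'
python3 - <<'E'
from h import *
from cell import ctrl,imaging
import cv2
np.set_printoptions(precision=2,suppress=True)
i=imaging.get_image("wrist");pickle.dump(i,open("w5.pkl","wb"));cv2.imwrite("pics/w5.png",i["img"][:,:,::-1])
s=ctrl.read_state();print(s["eef_pos"],s["width"],rel(s,[552.4,172.6,95],-179.37))
E
```

```text
clock: 6.25
eef_pos: [553.1, 171.0, 95.3]
tool_rot: [-1.569, -0.001, -3.133]
force: [0.2, -0.7, -2.1]
width: 52.4
[553.23 171.08  95.39] 52.176149422377904 (array([ 0.08,  0.04, -0.15]), array([-0.06, -0.14,  0.03]))
```

View pics/w5.png

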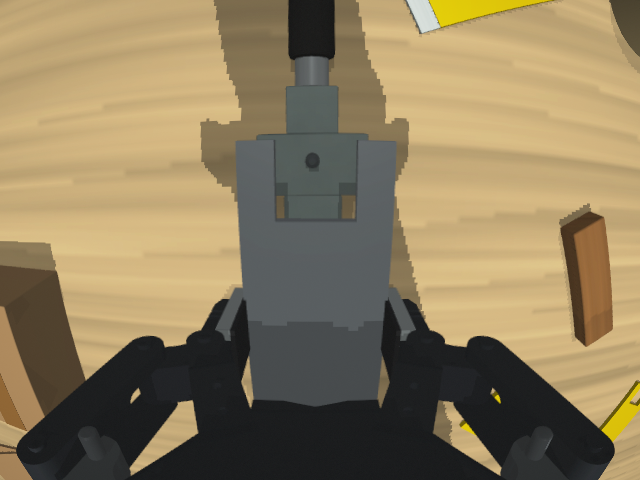

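Run:
```python
from h import *
import cv2
np.set_printoptions(precision=2,suppress=True)
c=pickle.load(open("w5.pkl","rb"))
cv2.imwrite("pics/w5c.png",cv2.resize(c["img"][60:230,230:405,::-1],None,fx=4,fy=4,interpolation=2)[:600])
print(fback(c,[(312,158)],37),fback(c,[(312,165)],25))
print("bed end",fback(c,[(286.5,87),(338,87)],25))
print("handle axis",fback(c,[(312,58),(312,10)],20))
```

```text
[[609.7  172.69  37.  ]] [[604.7  172.73  25.  ]]
bed end [[649.74 187.52  25.  ]
 [649.96 158.47  25.  ]]
handle axis [[667.75 173.34  20.  ]
 [697.97 173.64  20.  ]]
```

View pics/w5c.png

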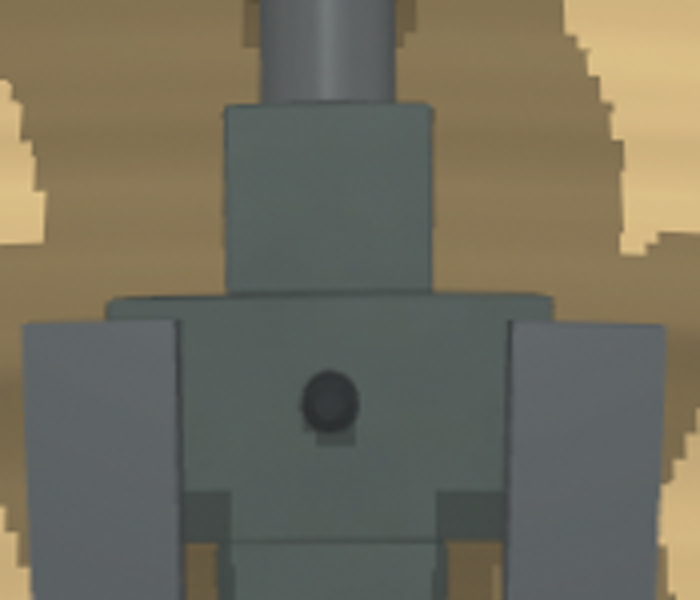

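The pin back-projects to about (609,172.7), which agrees with the earlier measurement. The blade is centred over it, so I'll correct 1.5 mm and descend most of the way.

```bash
python3 -m inch '[0,0.1,0.5,-0.15,0,-0.1,0,0,0.1,1.5,-0.15,0,-0.1,0,0,0.1,3,-0.15,0,-0.1,0,0,0.1,4.5,-0.15,0,-0.1,0,0,0.1,6,-0.15,0,-0.1,0,0,0.1,7,-0.15,0,-0.1,0,0,0.1,7.4,-0.15,0,-0.1,0,0,0.1,7.4,-0.15,0,-0.1,0,0,0.1,7.4,-0.15,0,-0.1,0]'
python3 - <<'E'
from h import *
from cell import ctrl,imaging
import cv2
np.set_printoptions(precision=2,suppress=True)
i=imaging.get_image("wrist");j=imaging.get_image("scene")
cv2.imwrite("pics/p6.png",np.hstack([cv2.resize(i["img"][90:290,215:415,::-1],(400,400)),cv2.resize(j["img"][200:360,400:560,::-1],(400,400),interpolation=2)]))
s=ctrl.read_state();print(s["eef_pos"],s["force"],s["width"],rel(s,[552.6,172.6,11.2],-179.37))
E
```

```text
clock: 7.2
eef_pos: [552.7, 174.6, 21.8]
tool_rot: [-1.571, 0.001, -3.129]
force: [0.5, 0.2, -1.9]
width: 52.2
[552.85 174.73  22.14] [ 0.59  0.73 -1.72] 51.87447925108395 (array([0.03, 1.09, 0.21]), array([ 0.02,  0.07, -0.08]))
```

View pics/p6.png

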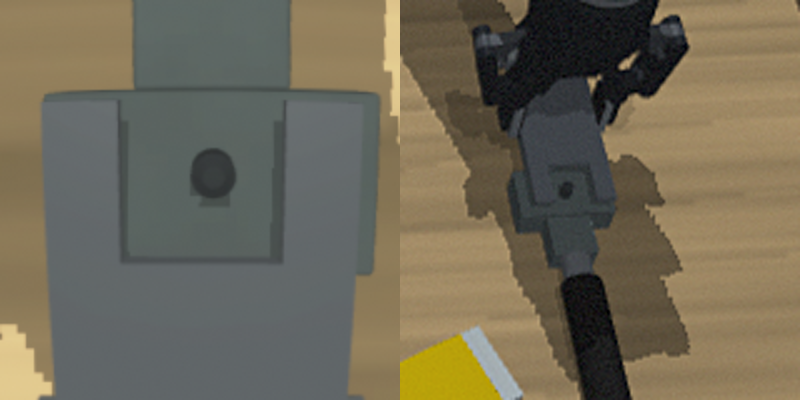

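The pin is inside the notch, slightly right of centre, and the arm is 2 mm too far in +y. I'll correct that and lower slowly.

```bash
python3 -m inch '[0,0,0,0.2,0,0,0,0,0,0.2,0.2,0,0,0,0,0,0.4,0.2,0,0,0,0,0,0.6,0.2,0,0,0,0,0,0.75,0.2,0,0,0,0,0,0.85,0.2,0,0,0,0,0,0.95,0.2,0,0,0,0,0,0.95,0.2,0,0,0]'
```

```text
clock: 8.1
eef_pos: [552.2, 172.5, 11.8]
tool_rot: [-1.571, -0.0, -3.129]
force: [0.6, -0.0, -1.7]
width: 52.5
```

```bash
python3 -m inch '[0,0,0.05,0,0,0,0,0,0,0.05,0,0,0,0,0,0,0.1,0,0,0,0,0,0,0.1,0,0,0,0]'
```

```text
clock: 8.5
eef_pos: [552.4, 172.6, 11.3]
tool_rot: [-1.571, 0.0, -3.129]
force: [-0.2, -0.8, 0.1]
width: 52.2
```

Contact: the blade's weight has come off the wrist, with Fz going from -1.7 to +0.1 N. I'll press down a little more.

```bash
python3 -m inch '[0,0,0.05,0,0,0,0,0,0,0.05,0,0,0,0,0,0,0.05,0,0,0,0]'
python3 - <<'E'
from h import *
from cell import ctrl,imaging
import cv2
i=imaging.get_image("wrist");j=imaging.get_image("scene")
cv2.imwrite("pics/p7.png",np.hstack([cv2.resize(i["img"][90:290,215:415,::-1],(400,400)),cv2.resize(j["img"][200:360,400:560,::-1],(400,400),interpolation=2)]))
E
```

```text
clock: 8.8
eef_pos: [552.4, 172.6, 11.2]
tool_rot: [-1.571, 0.0, -3.129]
force: [-2.5, -0.7, 4.9]
width: 52.0
```

View pics/p7.png

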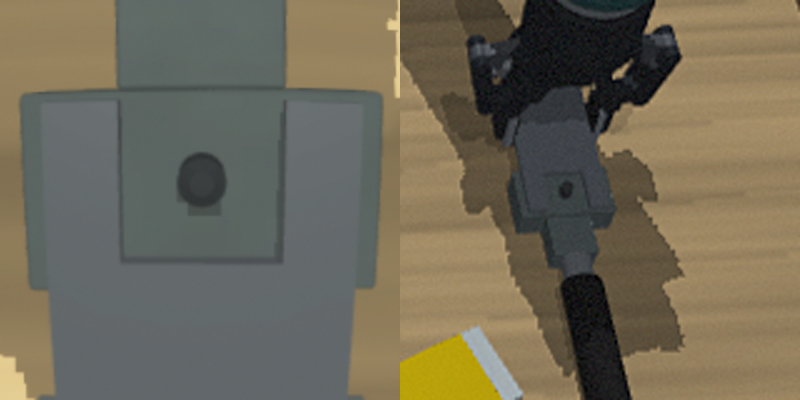

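The blade is seated with the pin at the notch centre: wrist crop (201,180), notch columns 121–283. Releasing.

```bash
python3 -m inch '[0.75,0,0,0,0,0,0,0.75,0,0,0,0,0,0,0.85,0,0,0,0,0,0,0.95,0,0,0,0,0,0,1,0,0,0,0,0,0,1,0,0,0,0,0,0,1,0,0,0,0,0,0,1,0,0,0,0,0,0]'
python3 - <<'E'
from h import *
from cell import ctrl,imaging
import cv2
i=imaging.get_image("wrist");cv2.imwrite("pics/w8.png",i["img"][:,:,::-1])
E
```

```text
clock: 9.7
eef_pos: [552.3, 172.6, 10.5]
tool_rot: [-1.571, 0.0, -3.129]
force: [-0.3, -0.6, 0.3]
width: 85.2
```

View pics/w8.png

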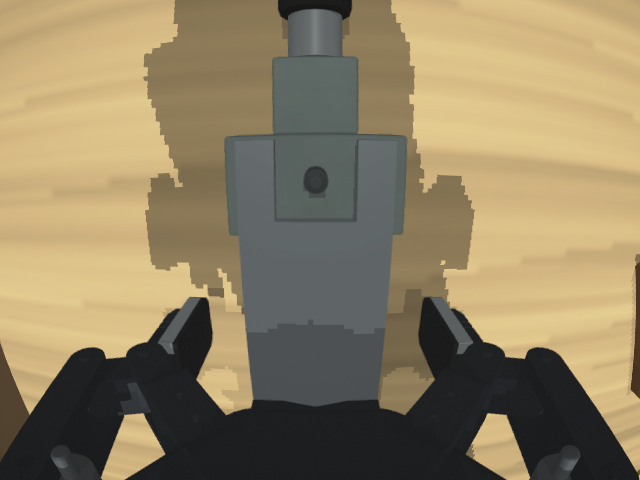

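The fingers are clear on both sides and the blade hasn't moved. Retreating straight up.

```bash
python3 -m inch '[1,0,-0.8,0,0,0,0,1,0,-2.5,0,0,0,0,1,0,-5,0,0,0,0,1,0,-8,0,0,0,0,1,0,-11,0,0,0,0,1,0,-14,0,0,0,0,1,0,-16,0,0,0,0,1,0,-16,0,0,0,0,1,0,-16,0,0,0,0]'
python3 - <<'E'
from h import *
from cell import ctrl,imaging
import cv2
np.set_printoptions(precision=1,suppress=True)
d={n:imaging.get_image(n) for n in("top","scene","wrist")};pickle.dump(d,open("im9.pkl","wb"))
cv2.imwrite("pics/p9.png",np.hstack([cv2.resize(d["wrist"]["img"][:,:,::-1],(400,300)),cv2.resize(d["scene"]["img"][200:320,400:560,::-1],(400,300),interpolation=2)]))
cv2.imwrite("pics/w9.png",d["wrist"]["img"][:,:,::-1])
def fproj(c,X):
    p=np.atleast_2d(X)@c["R"].T+c["t"]; r=np.hypot(p[:,0],p[:,1]);th=np.arctan2(r,p[:,2])
    return np.c_[p[:,0]/r*th*c["fx"]+c["cx"],p[:,1]/r*th*c["fy"]+c["cy"]]
m=np.array([556.8,171.9])
print(fproj(d["wrist"],[[*(m+[x,y]),30] for x,y in((65,27),(65,-27),(-65,-27),(-65,27))]))
E
```

```text
clock: 10.65
eef_pos: [552.2, 172.6, 171.0]
tool_rot: [-1.571, 0.001, -3.129]
force: [-0.4, 0.7, -0.2]
width: 85.8
[[280.3 131.2]
 [352.  132.2]
 [346.2 291.2]
 [281.9 290.4]]
```

View pics/w9.png

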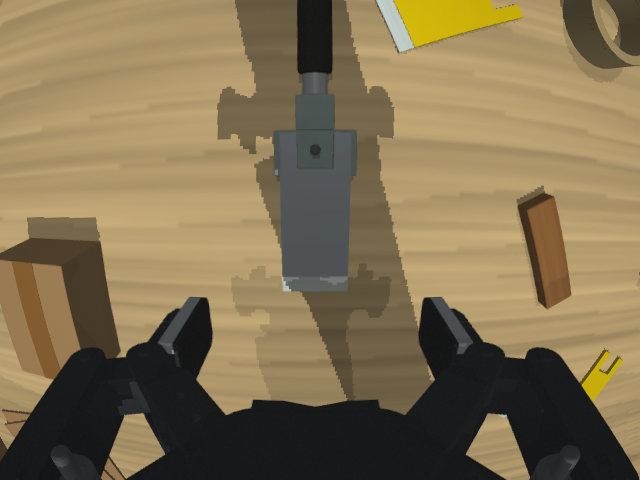

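View pics/p9.png

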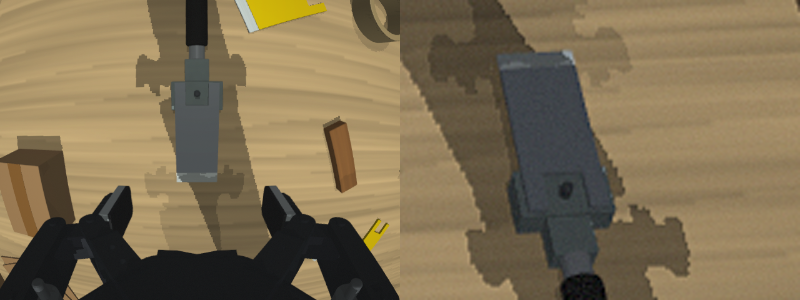

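The blade lies flat along the bed with the pin centred in the notch at (315,150). Its corners are within 1–2 px of the predicted ones. Handing in.

```bash
python3 -c "
from cell import finish_job
print(finish_job())"
```

```text
the job is handed in; nothing more can be done
None
```

The notched blade now lies flat on the scraper's bed with its notch around the pin. I pinched it across its 54 mm width, lowered it until the wrist force showed contact, opened the gripper and backed straight up. The job took about 11 s of the 42 s allowed, and I never touched the plain blade or the yellow look-alikes.

- **Placement:** in the last wrist picture the blade's corners were within about 2 px of where they should be, and the pin was in the middle of the notch. The blade also looked flat in the scene camera.
- **Forces:** the highest wrist reading I saw was about 6 N, and the gripper was well clear of the blade when I handed in.
- **Disagreements:** the top and scene cameras differed by about 1–2° on the bed's direction, so I used 0.7°. On the way down the arm was 2 mm too far in +y, which I corrected before contact.

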